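Set the ribbon winder's edge guide to the gauge bar

TASK

On the ribbon winder, the gauge bar stands loosely between the fixed fence and the guide roller. With the bar still in the gap, turn the eccentric bolt by its lever to bring the roller in until the bar just slides: not clamped, and with no more than about 2 mm of play. Then, as the check, draw the bar along the bed by its upright grip, without lifting it off the bed or shifting the setting, until it is completely out past the end of the fence, and leave it lying on the bed; leave the brass flacon on the bed standing where it is.

Things in the scene. Friction and masses are not known exactly. Their poses are not given: they have to be found in the camera images.
- bolt_axis (a point): Axis of the eccentric bolt, at the bed's top, 20 mm above the table. The winder's bed is a fixed grey steel plate; the axes are its own: x from the fence towards the lamp bar (away from the robot), y along the fence, z up. In these axes the bed spans x -110 to +150, y -270 to +250 mm. An empty spindle, 60 mm tall, flange 70 mm wide, stands at x +20, y +175 mm.
- lamp_bar (a point): Centre of the underside of the aluminium lamp bar, 28 mm wide (x), 460 mm long (y), 22 mm thick, 245 mm above the table, axes as bolt_axis, at x +86, y -10 mm from it. Its posts (16 mm thick) stand at x 0, y -215 and +215 mm of this point. It overhangs the lever's knob, which must be reached with the tool tilted, from the robot's side beneath the bar's near edge.
- eccentric (a joint): Angle of the bolt and its lever, 0 to 1.9 rad, growing counter-clockwise from above; at 0.95 the lever points along bolt_axis +x. The roller's centre is 10 mm off the bolt axis, 90 degrees counter-clockwise of the lever, so the gap shrinks as the angle grows, 10 mm per rad near 0.95, 8 near 0.3. Starts open, 0 to 0.4. Stiff: about 3 N at the knob turns it; it stays where it is left.
- lever_knob (a point): Middle of the lever's upright black knob, a vertical cylinder 22 mm in diameter and 60 mm tall, 100 mm from the bolt axis. The point is 115 mm above the table, 30 mm below the knob's top; the flat lever arm (18 mm wide) that carries it has its top 85 mm above the table.
- roller_center (a point): Centre of the steel guide roller, 60 mm in diameter, 36 mm tall (26 to 62 mm above the table), which spins freely on the eccentric bolt below the lever and faces the fence. The axes turn with the lever.
- fence_face (a point): Middle of the fence's working face, 20 mm above the bed. The fence: a fixed steel block 90 mm long, 40 tall, 25 thick, on the robot's side of the roller. x points out of the face to the roller, y along the face (parallel to bolt_axis). Gap = x from here to roller_center, less the roller's radius 30 mm. It stands 54 to 60 mm from the bolt axis, differently each time.
- gauge_center (a point): Centre of the gauge bar, a plain aluminium bar 24 mm thick (x), 160 mm long (y), 30 mm tall, about 0.33 kg, lying loose on the bed in the gap. The point is 15 mm above its underside. The bar is fully past the fence when this centre is 125 mm or more to the -y side of fence_face; the bed goes on to 270 mm.
- gauge_grip (a point): Centre of the gauge bar's upright grip, a square block 24 x 24 mm that rises from 30 to 75 mm above the bar's underside at its -y end; the point is 55 mm above the underside and 68 mm along -y from the bar's centre. The bar is drawn out to this side (fence_face -y).
- flacon_center (a point): Middle of the brass flacon, a round bottle 60 mm in diameter and about 140 mm tall with a white ball stopper, standing loose on the bed, not to be disturbed. The point is 60 mm above its foot.
Things that resemble listed ones, but are neither listed nor needed, are in the scene too. Of the things like the part that bears gauge_center, leave any that is orange or red; of the rest the larger one is meant.

How it is judged (in metres and radians):
On the way:
1. the gap is set to the gauge bar (bar free, at most about 2 mm of play) while the bar is still between roller and fence (x of roller_center in the frame of fence_face between 0.0536 and 0.0566 m and y of gauge_center in the frame of fence_face between -0.065 and 0.06 m), for 0.3 s.
At the end, for the whole second after the job is handed in: The gap between roller and fence is the bar's 24 mm plus 0 to 2.6 mm (0.4 mm under is allowed for contact give); the gauge bar lies flat and at rest on the bed, past the fence's end on its grip's side (its centre 120 to 260 mm from the middle of the fence); the flacon stands (x of roller_center in the frame of fence_face between 0.0536 and 0.0566 m and y of gauge_center in the frame of fence_face between -0.26 and -0.12 m and height (world z) of gauge_center between 0.032 and 0.038 m and angle between gauge_center's own z axis and vertical below 0.08 rad and x of gauge_center in the frame of bolt_axis between -0.115 and 0.12 m and linear speed of gauge below 0.02 m/s and angle between flacon_center's own z axis and vertical below 0.1 rad); the robot touches nothing.
It fails at once if the gauge bar is lifted off the bed (more than 15 mm) (height (world z) of gauge_center above 0.05 m).
It fails at once if the flacon is knocked over or pushed away (more than 30 mm) (distance of flacon_center from where it was at the start of the episode above 0.03 m or angle between flacon_center's own z axis and vertical above 0.4 rad).
It also fails if it takes over 64 s, if anything falls off the work surface, if the arm or the gripper's body presses on something with over 40 N, if the wrist force passes 120 N, or if a joint passes its speed limit or range.

ROBOT

A 6-joint arm with a two-finger parallel gripper is mounted at the origin on the work surface. World frame = base frame: x ahead of the robot, y to its left, z up, the work surface at z = 0. Lengths are in mm, angles in rad, forces in N, time in s.
With the tool pointing down it reaches from about 350 to 975 mm from the base axis. Payload 17.4 kg.
Tool frame: the origin (TCP) lies at the very end of the fingers, on their centre line; the grasp point (between the pads) lies 19 mm behind it; z points along the fingers, y is the line along which they close (so a half turn about z gives the same grasp; the last joint's range is limited). The gripper opens to 85 mm and grips with 20 to 120 N. Pads are 22 mm wide; open, the fingers measure 114 mm over their backs; the gripper's body (76 mm by 85 mm) begins 54 mm behind the grasp point. The pads swing forward as they close: fully open they stand 13 mm farther back than shut.
Start: joints at [-1.17, 0.116, 1.442, -0, 1.584, -0.038], TCP at [286.768, -611.062, 231.303] pointing down, gripper open.
Joint ranges: [-2.83, 2.83], [-0.83, 2.19], [0.07, 2.5], [-1.14, 4.28], [0.01, 3], [-2.97, 2.97]. Speed limits (rad/s): [1.89, 1.89, 2.22, 3.14, 3.14, 3.14].

INTERFACE

Orientations are given as a unit quaternion [x, y, z, w].
In Python, from plant import arm, vision, job gives the robot as it stands.
- The arm moves only by the tool jog_arm, never from a script. Its argument "series" is a list of rows, each a list of 7 numbers: the finger opening in m, from 0 to 0.0854, then the shift along the tool's x, y, z in m, then the turn, a rotation vector about the tool's x, y, z in degrees. In form: [[gripper, tx, ty, tz, rx, ry, rz], ...]. A call has 1 to 20 rows; each row shifts and turns the commanded pose from where the row before left it, along the tool's axes as they then stand; what a row does not reach is not made up. A row lasts 1/8 s, in which the tool goes at most 62.5 mm and 10.7 degrees, less where a joint would pass 70% of its speed; a pose out of reach is approached as far as the arm can. A call is refused whole if a number of a shift passes 0.0625 or a number of a turn 10.7, either way. A call with a gripper value outside its range is refused whole. The fingers move at their own pace and stop on an object; the grip force is fixed at half the most. Time passes only in rows, so rows that do not move let the fingers close. It gives the time, the measured TCP pose, the force, the opening and the grip force at its end, in the units of the state.
- arm.observe(): the state, without advancing time (a new reading comes with each control period).
- vision.camera(name): name is "scene" or "top" or "wrist"; returns a dict with "color" (420x560x3 uint8, blue, green, red), "z_map" (420x560 float32, mm along the optical axis (not along the pixel's ray), 0 where there is no reading), "vfov" (degrees; the focal length in pixels is half the picture's height over the tangent of half this angle, whatever the lens; pixels are square), "cx", "cy" (the principal point, pixels), "R" (3x3) and "t" (3): a world point X has camera coordinates R X + t. Camera axes: x right, y down, z forward; pixel columns grow to the right and rows downward; lengths in mm; the calibration is good to about 2 mm. A picture is of the moment at which its call begins.
- job.hand_in(): hands the job in; it is judged then, once.
The state is a dict: "clock": time; "qpos": joint angles; "qvel": joint speeds; "effort": joint torques, N m; "eef_pos": TCP position; "ee_rot": TCP orientation; "wrist_force": force on the tool from outside, world axes, zero at the start; "moment": the same for the moment, N m; "opening": finger opening in mm; "grasp_force": force on a finger pad.
Only numpy, scipy, OpenCV 4.12 (cv2) and the standard library are available. Lean on these libraries where they do the work, as an engineer would, in place of code of your own. Each camera call takes 0.05 s, during which the arm holds its last target. There are 200 camera calls.

## Working session

There is one attempt and no reset: what is moved stays moved. The work goes in short steps, Python scripts to look and compute and a tool call to move; the robot and the scene stay as the last step left them, time stands still between calls to the robot, and variables do not carry over. Pictures are saved under pics/ and viewed, at most 10 in all, crops included, and the job is handed in when it is done.

Besides the shell and the picture viewer there is one more tool, called after ">>>" as name([rows], argument=value, ...), one row to a line, values as JSON. jog_arm: Moves the arm, as the interface text tells. Its arguments: {"type":"object","properties":{"series":{"type":"array","items":{"type":"array","items":{"type":"number"}}}},"required":["series"]}

```bash
mkdir -p pics; ls; cat > h.py <<'E'
import numpy as np,cv2
from plant import arm,vision,job
def cam(n):
    c=vision.camera(n); c['f']=c['color'].shape[0]/2/np.tan(np.radians(c['vfov'])/2); return c
def pts(c):
    z=c['z_map'].astype(float); v,u=np.mgrid[:z.shape[0],:z.shape[1]]
    P=np.stack([(u-c['cx'])/c['f']*z,(v-c['cy'])/c['f']*z,z],-1)
    W=(P-c['t'])@c['R']; W[z<=0]=np.nan; return W
def proj(c,X):
    p=np.asarray(X)@c['R'].T+c['t']; return p[...,:2]/p[...,2:]*c['f']+[c['cx'],c['cy']]
E
python3 - <<'E'
from h import *
import pickle
for n in('scene','top'):
    c=cam(n); pickle.dump(c,open(n+'.pkl','wb')); print(n,c['vfov'],c['R'].round(3).tolist(),c['t'])
    cv2.imwrite(f'pics/{n}0.png',c['color'])
a=pickle.load(open('scene.pkl','rb'));b=pickle.load(open('top.pkl','rb'))
s=arm.observe();print(s)
E
```

```text
pics
scene 52.24974923853389 [[0.363, 0.932, -0.013], [0.731, -0.293, -0.617], [-0.578, 0.214, -0.787]] [-175.24502468 -235.25583157 1387.09460749]
top 42.79998617250553 [[0.014, -1.0, 0.019], [-0.995, -0.016, -0.094], [0.094, -0.018, -0.995]] [  -5.26936639  489.90825729 1463.77896941]
{'clock': 0.1, 'qpos': array([-1.16983386e+00,  1.16430190e-01,  1.44215320e+00, -1.03476963e-06,
        1.58400291e+00, -3.78071356e-02]), 'qvel': array([-0.00121213,  0.00168031, -0.00470383, -0.00031492, -0.00154165,
       -0.00063867]), 'effort': array([ 2.83651680e-03, -7.33662415e+01, -6.33788753e+01,  1.79809040e-04,
        5.28928082e-03, -1.72947182e-05]), 'eef_pos': array([ 286.68387657, -610.92293447,  230.66938144]), 'ee_rot': array([ 9.76031400e-01,  2.17629178e-01, -9.02267197e-05, -4.88566316e-04]), 'wrist_force': array([0.29236325, 0.22424419, 0.15549609]), 'moment': array([-0.02719168,  0.03723104,  0.00132265]), 'grasp_force': 0.0, 'opening': 85.51623679243873}
```

View pics/scene0.png

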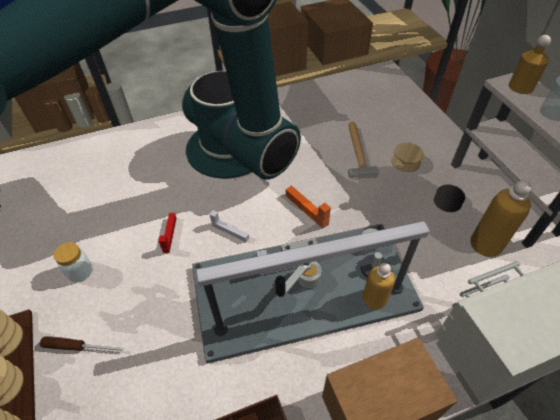

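View pics/top0.png

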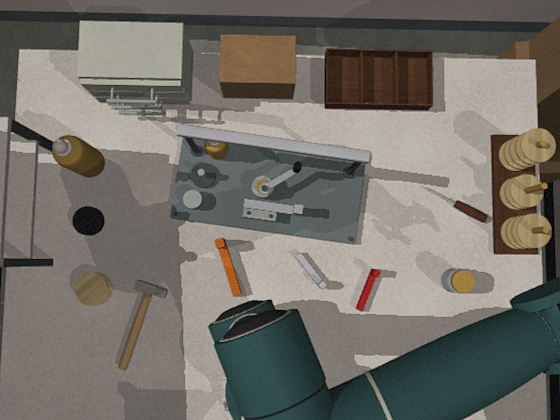

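The top picture shows the bed turned slightly, bolt at (262,186), lever knob (297,168), and flacon (215,148). There are four candidates for the bar:
- the grey bar in the gap, (245..303, 208), with its grip at (299,209)
- orange at (228,265)
- red at (370,290)
- a small grey one at (310,268), lying off the bed

The bar in the gap fits: it is the larger of the two that are not orange or red. I'll confirm that in a crop and measure.

```bash
python3 - <<'E'
from h import *
import pickle
a=pickle.load(open('scene.pkl','rb'));b=pickle.load(open('top.pkl','rb'))
cv2.imwrite('pics/crop1.png',np.vstack([cv2.resize(b['color'][115:250,160:380],None,fx=3,fy=3,interpolation=2)]))
W=pts(b); Z=W[...,2]
reg=np.zeros(Z.shape,bool); reg[110:255,150:390]=1
m=reg&(Z>13)&(Z<27)
P=W[m]; print(m.sum(),np.median(P[:,2]))
m8=cv2.morphologyEx(m.astype(np.uint8),cv2.MORPH_OPEN,np.ones((3,3)))
r=cv2.minAreaRect(W[m8>0][:,:2].astype(np.float32)); print('bed',r,cv2.boxPoints(r).round(1).tolist())
for n,(lo,hi) in dict(lamp=(255,280),knob=(138,152),lever=(80,90),fence=(56,65),bar=(46,54),grip=(90,100)).items():
    mm=(reg&(Z>lo)&(Z<hi)).astype(np.uint8)
    k,l,st,ce=cv2.connectedComponentsWithStats(mm)
    for i in range(1,k):
        if st[i,4]>8:
            Q=W[l==i]; rr=cv2.minAreaRect(Q[:,:2].astype(np.float32)); print(n,st[i,4],ce[i].round(0),Q.mean(0).round(1),[np.round(x,1).tolist() if not np.isscalar(x) else round(x,1) for x in rr])
E
```

```text
11851 19.65245041641399
bed ((548.767822265625, 29.149383544921875), (520.46240234375, 231.1378173828125), 82.7405776977539) [[401.20001220703125, -214.39999389648438], [630.5, -243.60000610351562], [696.2999877929688, 272.70001220703125], [467.0, 301.8999938964844]]
lamp 2400 [273. 143.] [627.1  18.5 266. ] [[628.3, 18.5], [460.1, 29.9], 82.8]
knob 22 [213. 144.] [650.4 170.9 143.8] [[650.5, 171.7], [26.4, 10.0], 84.1]
knob 55 [297. 166.] [597.  -45.3 144.8] [[597.1, -45.7], [20.7, 19.0], 89.0]
lever 246 [276. 181.] [564.5   6.8  84.6] [[567.7, 6.3], [28.9, 108.8], 35.5]
lever 10 [200. 172.] [585.4 211.4  82.6] [[585.4, 211.4], [5.7, 14.2], 21.3]
fence 182 [260. 186.] [553.9  50.2  61. ] [[553.0, 46.3], [58.5, 54.6], 14.9]
fence 78 [192. 196.] [523.  234.   58.4] [[522.9, 235.3], [36.3, 36.6], 32.2]
fence 35 [191. 205.] [500.9 235.1  57.9] [[499.4, 235.8], [37.5, 15.6], 84.3]
fence 247 [259. 214.] [476.8  51.6  60.2] [[476.8, 51.7], [89.5, 25.1], 83.2]
bar 46 [158. 113.] [754.8 335.8  49. ] [[756.1, 337.2], [38.6, 14.3], 89.8]
bar 10 [193. 192.] [534.6 232.3  51.7] [[535.0, 231.4], [15.2, 9.4], 68.4]
bar 16 [199. 196.] [525.6 215.9  51.8] [[525.4, 216.0], [23.2, 8.5], 27.5]
bar 13 [185. 200.] [513.8 253.9  52.7] [[514.9, 253.9], [19.4, 8.2], 1.8]
bar 25 [196. 203.] [506.2 223.6  51.3] [[506.7, 223.5], [21.0, 22.9], 46.0]
bar 357 [268. 206.] [499.9  27.8  49.8] [[499.6, 27.9], [136.0, 29.1], 84.5]
bar 10 [190. 207.] [495.9 239.5  52. ] [[496.2, 240.0], [8.2, 13.6], 0.6]
grip 25 [264. 188.] [545.6  39.7  93.2] [[545.6, 39.2], [16.8, 14.3], 25.9]
grip 73 [298. 209.] [490.4 -51.2  94.7] [[490.2, -51.2], [23.7, 23.8], 82.5]
```

View pics/crop1.png

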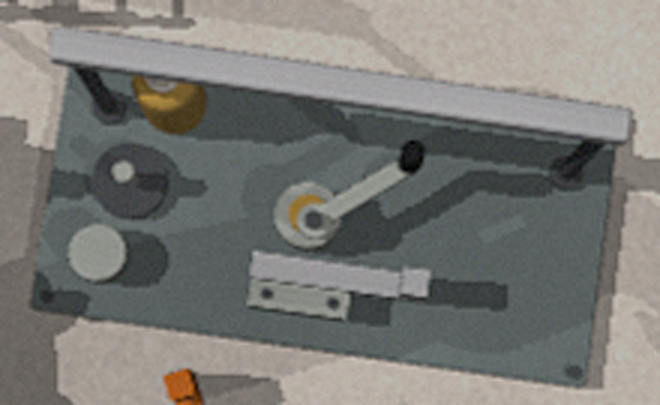

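The crop confirms the large grey bar with its upright grip (415,282 in the crop) lying in the gap, roller at (305,215) and knob at (411,156). All the measurements agree:
- the bolt from the lamp bar is (544,39), and the seen cap is at (545.6,39)
- the lever radius is 99.6 mm
- the eccentric is at about 0.05 rad
- the fence is 56 mm from the bolt

Next I move near the knob.

>>> jog_arm([
  [0.06,0.0325,-0.0301,0,0,0,0],
  [0.06,0.0325,-0.0301,0,0,0,0],
  [0.06,0.0325,-0.0301,0,0,0,0],
  [0.06,0.0325,-0.0301,0,0,0,0],
  [0.06,0.0325,-0.0301,0,0,0,0],
  [0.06,0.0325,-0.0301,0,0,0,0],
  [0.06,0.0325,-0.0301,0,0,0,0],
  [0.06,0.0325,-0.0301,0,0,0,0],
  [0.06,0.0325,-0.0301,0,0,0,0],
  [0.06,0.0325,-0.0301,0,0,0,0],
  [0.06,0.0325,-0.0301,0,0,0,0],
  [0.06,0.0325,-0.0301,0,0,0,0],
  [0.06,0.0325,-0.0301,0,0,0,0],
  [0.06,0.0325,-0.0301,0,0,0,0],
  [0.06,0,0,0,0,0,0],
])

```text
clock: 1.98
eef_pos: [520.1, -34.1, 230.8]
ee_rot: [0.976, 0.219, -0.0, -0.0]
wrist_force: [-0.7, 0.7, 0.0]
opening: 60.0
grasp_force: 0.0
```

```bash
cat >> h.py <<'E'
from scipy.spatial.transform import Rotation as Ro
YAW=np.radians(-7.2); bx=np.array([np.cos(YAW),np.sin(YAW),0]); by=np.array([-bx[1],bx[0],0]); bz=np.array([0,0,1.])
B=np.array([544.8,39.2,20.]); B3=np.c_[bx,by,bz]
def Rdes(t,yaw=0.):  # tool tilted t deg from down towards bed x, y_t=-by
    z=np.sin(np.radians(t))*bx-np.cos(np.radians(t))*bz; R=np.c_[np.cross(-by,z),-by,z]
    return Ro.from_rotvec([0,0,np.radians(yaw)])*Ro.from_matrix(R)
def delta(tcp,Rd=None):
    s=arm.observe(); R=Ro.from_quat(s['ee_rot'])
    print('t',round(s['clock'],2),'tcp',s['eef_pos'].round(1),'F',s['wrist_force'].round(1),'open',round(s['opening'],1),'grip',round(s['grasp_force'],1),'q',s['qpos'].round(2))
    if tcp is not None: print('tool shift mm',R.inv().apply(np.array(tcp)-s['eef_pos']).round(1))
    if Rd is not None: print('rotvec deg',(R.inv()*Rd).as_rotvec(degrees=True).round(2), 'shift in desired axes',Rd.inv().apply(np.array(tcp)-s['eef_pos']).round(1) if tcp is not None else '')
E
python3 - <<'E'
from h import *
delta([520.2,-35.8,190],Rdes(50))
E
```

```text
t 1.98 tcp [520.1 -34.1 230.8] F [-0.7  0.7  0. ] open 60.0 grip 0.0 q [-0.11 -0.22  1.77  0.    1.6   1.01]
tool shift mm [-0.6  1.6 40.8]
rotvec deg [-14.21  48.65  30.4 ] shift in desired axes [-31.1   1.7  26.5]
```

>>> jog_arm([
  [0.06,0,0,0,-1.78,6.08,3.8],
  [0.06,0,0,0,-1.78,6.08,3.8],
  [0.06,0,0,0,-1.78,6.08,3.8],
  [0.06,0,0,0,-1.78,6.08,3.8],
  [0.06,0,0,0,-1.78,6.08,3.8],
  [0.06,0,0,0,-1.78,6.08,3.8],
  [0.06,0,0,0,-1.78,6.08,3.8],
  [0.06,0,0,0,-1.78,6.08,3.8],
  [0.06,0,0,0,0,0,0],
])

```text
clock: 3.1
eef_pos: [518.7, -36.4, 230.1]
ee_rot: [0.905, -0.058, 0.422, 0.028]
wrist_force: [-0.3, 0.2, 0.1]
opening: 60.1
grasp_force: 0.0
```

```bash
python3 - <<'E'
from h import *
delta([611.4,-47.3,112.8],Rdes(50))
c=cam('wrist'); cv2.imwrite('pics/w1.png',c['color'])
W=pts(c); col=c['color'].max(2); Z=W[...,2]
m=(np.linalg.norm(W[...,:2]-[597,-45],axis=-1)<40)&(Z>92)&(Z<150); print(m.sum(), np.nanmean(W[m],0), np.nanpercentile(W[m],[2,98],axis=0).round(1))
E
```

```text
t 3.1 tcp [518.7 -36.4 230.1] F [-0.3  0.2  0.1] open 60.1 grip 0.0 q [-0.11 -0.79  2.3  -0.02  0.76  1.6 ]
tool shift mm [-29.8  -1.3 147. ]
rotvec deg [ 0.2   0.02 -0.04] shift in desired axes [-29.9  -0.8 147. ]
1285 [592.77812026 -47.04219724 130.19938918] [[587.2 -57.2  93.9]
 [605.9 -37.4 146.3]]
```

View pics/w1.png

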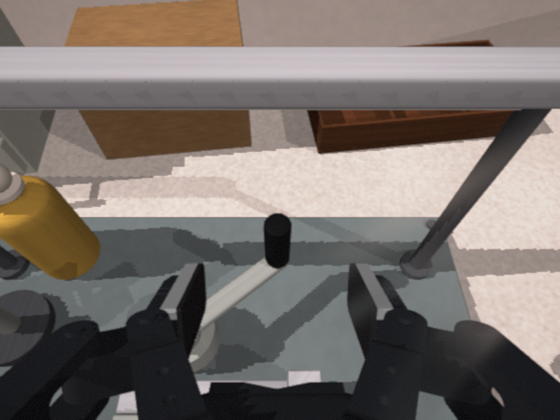

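The wrist picture shows the black knob at (277,240) between the open fingers, with the lamp bar above and beyond it. The depth puts the knob axis at about (598,-47).

>>> jog_arm([
  [0.06,-0.005,0,0.018,0,0,0],
  [0.06,-0.006,0,0.018,0,0,0],
  [0.06,-0.006,0,0.018,0,0,0],
  [0.06,-0.006,0,0.018,0,0,0],
  [0.06,-0.006,0,0.018,0,0,0],
  [0.06,0,0.0006,0.018,0,0,0],
  [0.06,0,0,0.018,0,0,0],
  [0.06,0,0,0.015,0,0,0],
  [0.06,0,0,0.007,0,0,0],
  [0.06,0,0,0,0,0,0],
])

```text
clock: 4.4
eef_pos: [613.8, -49.6, 113.7]
ee_rot: [0.905, -0.058, 0.421, 0.028]
wrist_force: [-0.4, -0.1, -0.4]
opening: 59.9
grasp_force: 0.0
```

```bash
python3 - <<'E'
from h import *
delta([612.4,-48.8,112.8],Rdes(50))
E
```

```text
t 4.4 tcp [613.8 -49.6 113.7] F [-0.4 -0.1 -0.4] open 59.9 grip 0.0 q [-0.12 -0.39  2.26 -0.03  0.4   1.6 ]
tool shift mm [-1.6 -0.6 -0.6]
rotvec deg [ 0.2   0.06 -0.07] shift in desired axes [-1.6 -0.6 -0.6]
```

>>> jog_arm([
  [0,0,0,0,0,0,0],
  [0,0,0,0,0,0,0],
  [0,0,0,0,0,0,0],
  [0,0,0,0,0,0,0],
  [0,0,0,0,0,0,0],
  [0,0,0,0,0,0,0],
])

```text
clock: 5.15
eef_pos: [613.7, -49.3, 114.7]
ee_rot: [0.904, -0.058, 0.422, 0.028]
wrist_force: [-4.9, -3.2, 5.8]
opening: 20.5
grasp_force: 59.0
```

```bash
python3 - <<'E'
from h import *
s=arm.observe(); delta(None)
R=Ro.from_quat(s['ee_rot']); g=s['eef_pos']-19*R.as_matrix()[:,2]
# knob assumed at lever radius 100; angle from grasp centre
d=(g-B)@B3; print('grasp in bed',d.round(1),np.hypot(d[0],d[1]))
ph=np.arctan2(d[1],d[0]); print('q',ph+.95)
# rows: knob path from ph, in tool axes per row
p=lambda a:100*(np.cos(a)*bx+np.sin(a)*by)
A=np.append(np.arange(ph,-0.15,0.06),-0.15)
for a,b in zip(A[:-1],A[1:]): print(round(b+.95,2),R.inv().apply(p(b)-p(a)).round(1))
E
```

```text
t 5.15 tcp [613.7 -49.3 114.7] F [-4.9 -3.2  5.8] open 20.5 grip 59.0 q [-0.12 -0.39  2.26 -0.03  0.39  1.6 ]
grasp in bed [ 64.9 -79.1 106.9] 102.27843579588064
q 0.06637650606701972
0.13 [ 2.9 -4.   3.5]
0.19 [ 2.7 -4.2  3.3]
0.25 [ 2.6 -4.5  3.1]
0.31 [ 2.4 -4.7  2.9]
0.37 [ 2.2 -4.9  2.6]
0.43 [ 2.  -5.1  2.4]
0.49 [ 1.8 -5.3  2.2]
0.55 [ 1.6 -5.5  1.9]
0.61 [ 1.4 -5.6  1.7]
0.67 [ 1.2 -5.7  1.4]
0.73 [ 1.  -5.8  1.1]
0.79 [ 0.7 -5.9  0.9]
0.8 [ 0.1 -1.3  0.2]
```

>>> jog_arm([
  [0,0.0029,-0.004,0.0035,0,0,0],
  [0,0.0027,-0.0042,0.0033,0,0,0],
  [0,0.0026,-0.0045,0.0031,0,0,0],
  [0,0.0024,-0.0047,0.0029,0,0,0],
  [0,0.0022,-0.0049,0.0026,0,0,0],
  [0,0.002,-0.0051,0.0024,0,0,0],
])

```text
clock: 5.9
eef_pos: [640.9, -26.9, 114.9]
ee_rot: [0.904, -0.059, 0.423, 0.029]
wrist_force: [14.8, -16.8, 0.7]
opening: 20.1
grasp_force: 61.7
```

```bash
cat >> h.py <<'E'
def lever():
    s=arm.observe(); R=Ro.from_quat(s['ee_rot']); g=s['eef_pos']-19*R.as_matrix()[:,2]
    d=(g-B)@B3; print('grasp in bed',d.round(1),np.hypot(d[0],d[1]).round(1),'q',(np.arctan2(d[1],d[0])+.95).round(3),'F bed',(s['wrist_force']@B3).round(1))
E
python3 - <<'E'
from h import *
delta(None);lever()
E
```

```text
t 5.9 tcp [640.9 -26.9 114.9] F [ 14.8 -16.8   0.7] open 20.1 grip 61.7 q [-0.05 -0.32  2.21 -0.16  0.38  1.77]
grasp in bed [ 89.  -53.4 107.1] 103.8 q 0.41 F bed [ 16.7 -14.8   0.7]
```

>>> jog_arm([
  [0.026,0,0,0,0,0,0],
  [0.026,0,0,0,0,0,0],
  [0.026,0.0018,-0.0053,0.0022,0,0,0],
  [0.026,0.0016,-0.0055,0.0019,0,0,0],
  [0.026,0.0014,-0.0056,0.0017,0,0,0],
  [0.026,0.0012,-0.0057,0.0014,0,0,0],
  [0.026,0.001,-0.0058,0.0011,0,0,0],
  [0.026,0,0,0,0,0,0],
])

```text
clock: 6.9
eef_pos: [654.5, 1.8, 113.9]
ee_rot: [0.904, -0.058, 0.422, 0.028]
wrist_force: [-0.3, 0.3, -0.4]
opening: 26.2
grasp_force: 0.0
```

```bash
python3 - <<'E'
from h import *
delta(None);lever()
E
```

```text
t 6.9 tcp [654.5   1.8 113.9] F [-0.3  0.3 -0.4] open 26.2 grip 0.0 q [ 0.01 -0.27  2.18 -0.29  0.38  1.93]
grasp in bed [ 99.  -23.3 106.1] 101.7 q 0.719 F bed [-0.3  0.3 -0.4]
```

```bash
cat >> h.py <<'E'
def knob(save=None):
    c=cam('wrist'); W=pts(c); s=arm.observe(); R=Ro.from_quat(s['ee_rot']); g=s['eef_pos']-19*R.as_matrix()[:,2]
    if save: cv2.imwrite(save,c['color'])
    D=(W-B)@B3; r=np.hypot(D[...,0],D[...,1])
    m=(D[...,2]>122)&(D[...,2]<128)&(np.abs(r-100)<25)
    Q=D[m]; print('knob top pts',m.sum(),np.nanmedian(Q,0).round(1),np.nanpercentile(Q,[5,95],axis=0).round(1).tolist() if m.sum() else '')
    return c,D
E
python3 - <<'E'
from h import *
knob('pics/w2.png')
E
```

```text
knob top pts 5607 [ 92.  -29.4 125.3] [[63.1, -67.5, 122.9], [104.1, -7.9, 127.5]]
```

View pics/w2.png

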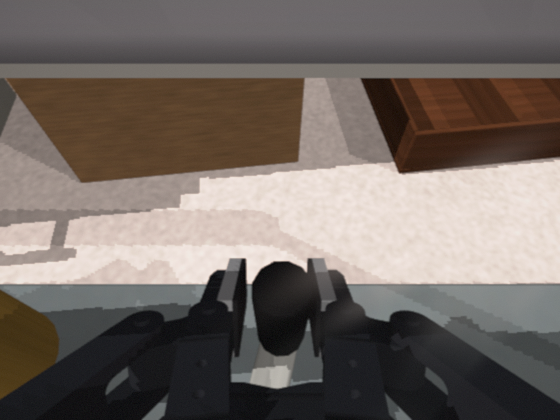

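The knob (282,305) sits between the fingers, just touching the right-hand one, which pushes it. I continue carefully while watching the force.

>>> jog_arm([
  [0.026,0.0007,-0.0059,0.0009,0,0,0],
  [0.026,0.0005,-0.006,0.0006,0,0,0],
  [0.026,0.0003,-0.006,0.0003,0,0,0],
  [0.026,0,-0.004,0,0,0,0],
  [0.026,0,-0.002,0,0,0,0],
])

```text
clock: 7.58
eef_pos: [659.9, 24.9, 114.0]
ee_rot: [0.904, -0.058, 0.422, 0.028]
wrist_force: [2.2, -3.5, -0.1]
opening: 25.8
grasp_force: 1.7
```

>>> jog_arm([
  [0.026,0,-0.002,0,0,0,0],
  [0.026,0,-0.002,0,0,0,0],
])

```text
clock: 7.82
eef_pos: [660.3, 28.7, 113.9]
ee_rot: [0.904, -0.058, 0.422, 0.028]
wrist_force: [1.9, -4.3, -0.5]
opening: 26.2
grasp_force: 1.7
```

>>> jog_arm([
  [0.026,0,-0.002,0,0,0,0],
  [0.026,0,-0.002,0,0,0,0],
])

```text
clock: 8.07
eef_pos: [660.8, 32.7, 113.9]
ee_rot: [0.904, -0.058, 0.422, 0.028]
wrist_force: [2.6, -4.1, 0.3]
opening: 26.2
grasp_force: 1.6
```

```bash
python3 - <<'E'
from h import *
delta(None);lever()
E
```

```text
t 8.07 tcp [660.8  32.7 113.9] F [ 2.6 -4.1  0.3] open 26.2 grip 1.6 q [ 0.08 -0.25  2.16 -0.42  0.4   2.1 ]
grasp in bed [101.4   8.1 106.1] 101.7 q 1.03 F bed [ 3.1 -3.7  0.3]
```

>>> jog_arm([
  [0.026,0,-0.002,0,0,0,0],
  [0.026,0,-0.002,0,0,0,0],
])

```text
clock: 8.32
eef_pos: [661.4, 36.7, 113.9]
ee_rot: [0.904, -0.058, 0.422, 0.028]
wrist_force: [2.9, -3.0, -0.6]
opening: 26.0
grasp_force: 1.6
```

>>> jog_arm([
  [0.026,0,-0.002,0,0,0,0],
  [0.026,0,-0.002,0,0,0,0],
])

```text
clock: 8.57
eef_pos: [661.8, 40.7, 113.8]
ee_rot: [0.904, -0.058, 0.422, 0.028]
wrist_force: [-1.1, -2.4, 1.5]
opening: 26.1
grasp_force: 1.7
```

>>> jog_arm([
  [0.026,0,-0.002,0,0,0,0],
])

```text
clock: 8.7
eef_pos: [662.0, 42.6, 113.8]
ee_rot: [0.904, -0.058, 0.422, 0.028]
wrist_force: [-2.5, -4.1, 2.2]
opening: 25.8
grasp_force: 2.0
```

```bash
python3 - <<'E'
from h import *
delta(None);lever()
E
```

```text
t 8.7 tcp [662.   42.6 113.8] F [-2.5 -4.1  2.2] open 25.8 grip 2.0 q [ 0.1  -0.24  2.15 -0.46  0.41  2.15]
grasp in bed [101.3  18.2 106. ] 102.9 q 1.127 F bed [-2.  -4.4  2.2]
```

>>> jog_arm([
  [0.026,-0.0004,-0.002,-0.0005,0,0,0],
])

```text
clock: 8.82
eef_pos: [661.8, 44.7, 113.9]
ee_rot: [0.904, -0.058, 0.422, 0.028]
wrist_force: [2.2, -3.2, -1.0]
opening: 26.0
grasp_force: 1.7
```

>>> jog_arm([
  [0.026,-0.0004,-0.002,-0.0005,0,0,0],
])

```text
clock: 8.95
eef_pos: [661.4, 46.8, 113.9]
ee_rot: [0.904, -0.058, 0.422, 0.028]
wrist_force: [3.0, -4.9, 0.1]
opening: 25.5
grasp_force: 2.0
```

>>> jog_arm([
  [0.026,-0.0004,-0.002,-0.0005,0,0,0],
])

```text
clock: 9.07
eef_pos: [661.0, 48.8, 113.9]
ee_rot: [0.904, -0.058, 0.422, 0.028]
wrist_force: [4.5, -6.7, -1.6]
opening: 26.0
grasp_force: 2.8
```

```bash
python3 - <<'E'
from h import *
delta(None);lever()
E
```

```text
t 9.07 tcp [661.   48.8 113.9] F [ 4.5 -6.7 -1.6] open 26.0 grip 2.8 q [ 0.12 -0.24  2.15 -0.48  0.42  2.18]
grasp in bed [ 99.5  24.1 106.1] 102.4 q 1.188 F bed [ 5.3 -6.1 -1.6]
```

>>> jog_arm([
  [0.026,-0.0004,-0.002,-0.0005,0,0,0],
])

```text
clock: 9.2
eef_pos: [660.6, 50.7, 113.9]
ee_rot: [0.904, -0.058, 0.422, 0.028]
wrist_force: [4.9, -8.6, -1.5]
opening: 25.6
grasp_force: 3.7
```

>>> jog_arm([
  [0.026,-0.0004,-0.002,-0.0005,0,0,0],
])

```text
clock: 9.32
eef_pos: [660.2, 52.6, 113.9]
ee_rot: [0.904, -0.058, 0.422, 0.028]
wrist_force: [4.3, -9.8, -1.9]
opening: 25.8
grasp_force: 4.7
```

```bash
python3 - <<'E'
from h import *
delta(None);lever()
E
```

```text
t 9.32 tcp [660.2  52.6 113.9] F [ 4.3 -9.8 -1.9] open 25.8 grip 4.7 q [ 0.13 -0.24  2.15 -0.5   0.42  2.2 ]
grasp in bed [ 98.3  27.8 106.1] 102.1 q 1.226 F bed [ 5.5 -9.2 -1.9]
```

The force climbs steadily from about 4 N to 10 N past grasp y ≈ 22, so the bar is clamped there (knob at about 0.24 rad past +x). I back off about 12 mm at the knob, which is 1.2 mm of gap.

>>> jog_arm([
  [0.026,0.0003,0.0024,0.0003,0,0,0],
  [0.026,0.0003,0.0024,0.0003,0,0,0],
  [0.026,0.0003,0.0024,0.0003,0,0,0],
  [0.026,0.0003,0.0024,0.0003,0,0,0],
  [0.026,0.0001,0.0024,0.0003,0,0,0],
  [0.026,0,0.0023,0,0,0,0],
])

```text
clock: 10.07
eef_pos: [660.6, 38.5, 114.3]
ee_rot: [0.904, -0.058, 0.422, 0.027]
wrist_force: [3.3, 3.1, -0.5]
opening: 26.0
grasp_force: 2.0
```

```bash
python3 - <<'E'
from h import *
import pickle
delta(None);lever()
c,D=knob('pics/w3.png')
t=cam('top'); pickle.dump(t,open('top2.pkl','wb'))
cv2.imwrite('pics/t2.png',cv2.resize(np.hstack([t['color'][150:230,230:330],c['color'][240:320:,190:370][:, :100]]),None,fx=4,fy=4))
E
```

```text
t 10.07 tcp [660.6  38.5 114.3] F [ 3.3  3.1 -0.5] open 26.0 grip 2.0 q [ 0.09 -0.25  2.16 -0.44  0.41  2.13]
grasp in bed [100.4  13.9 106.5] 101.3 q 1.087 F bed [ 2.9  3.5 -0.5]
knob top pts 5633 [ 93.3  19.6 125.3] [[65.0, -3.5, 122.8], [105.2, 58.2, 127.5]]
```

View pics/w3.png

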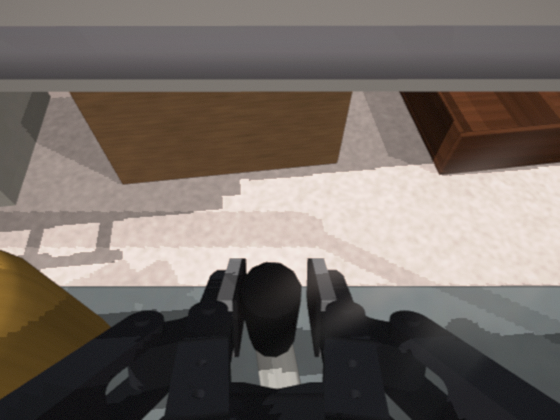

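>>> jog_arm([
  [0.026,0,-0.0019,0,0,0,0],
  [0.05,0,0,0,0,0,0],
  [0.05,0,0,0,0,0,0],
  [0.05,0,0,0,0,0,0],
  [0.05,0,0,-0.01,0,0,0],
  [0.05,0,0,-0.02,0,0,0],
  [0.05,0,0,-0.03,0,0,0],
  [0.05,0,0,-0.03,0,0,0],
  [0.05,0,0,-0.03,0,0,0],
  [0.05,0,0,-0.03,0,0,0],
  [0.05,0,0,0,0,0,0],
])

```text
clock: 11.55
eef_pos: [546.0, 55.6, 213.0]
ee_rot: [0.903, -0.058, 0.424, 0.027]
wrist_force: [0.3, -0.1, -0.8]
opening: 50.2
grasp_force: 0.0
```

```bash
python3 - <<'E'
from h import *
import pickle
delta([546.6,53,211],Rdes(0))
c,D=knob()
W=pts(c)
b=cam('top'); pickle.dump(b,open('top2.pkl','wb')); W=pts(b); Z=W[...,2]
D=(W-B)@B3
for n,(lo,hi,xl,xh,yl,yh) in dict(grip=(70,80,-70,-20,-140,-60),bar=(27,33,-60,0,-120,80),knob=(120,130,60,130,-60,60),fence=(37,44,-90,-40,-60,60)).items():
    m=(D[...,2]>lo)&(D[...,2]<hi)&(D[...,0]>xl)&(D[...,0]<xh)&(D[...,1]>yl)&(D[...,1]<yh)
    if m.sum()>5: print(n,m.sum(),W[m].mean(0).round(1),cv2.minAreaRect(D[m][:,:2].astype(np.float32)))
cv2.imwrite('pics/t2.png',cv2.resize(b['color'][115:250,160:380],None,fx=3,fy=3,interpolation=2))
E
```

```text
t 11.55 tcp [546.   55.6 213. ] F [ 0.3 -0.1 -0.8] open 50.2 grip 0.0 q [ 0.18 -0.66  2.27 -0.36  0.72  2.05]
tool shift mm [-1.   2.5  2. ]
rotvec deg [ 3.000e-02 -5.027e+01 -1.500e-01] shift in desired axes [0.9 2.5 2. ]
knob top pts 551 [ 97.1  15.6 125.2] [[89.2, 7.0, 122.9], [106.5, 23.8, 126.2]]
grip 75 [488.5 -51.   94.8] ((-44.121002197265625, -96.86875915527344), (23.49260711669922, 23.849763870239258), 87.22538757324219)
bar 108 [494.9 -10.3  49.8] ((-40.759212493896484, -30.468505859375), (128.9316864013672, 26.380393981933594), 84.19680786132812)
knob 14 [636.5  44.8 144.6] ((89.8023452758789, 16.89917755126953), (5.545226097106934, 15.37214469909668), 13.519896507263184)
fence 26 [467.9  19.9  60.4] ((-65.01068115234375, -39.29817199707031), (12.232582092285156, 50.55080032348633), 44.05216598510742)
```

View pics/t2.png

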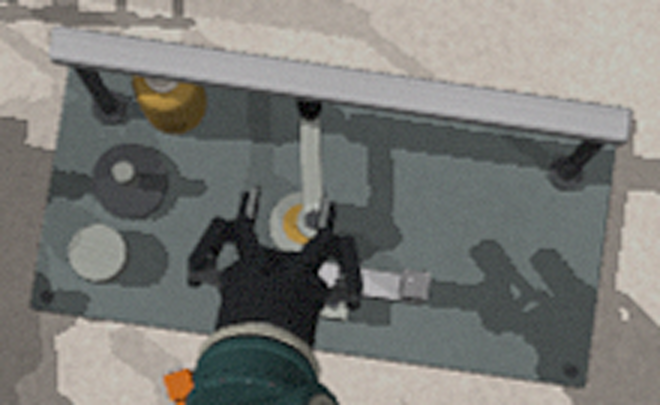

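The lever now points almost along +x (knob about 0.15 rad past it). The grip is unobstructed at (416,286) in the crop, which is world (489,-51). Next I go upright and move above the grip.

>>> jog_arm([
  [0.055,0,0,0,0,-7.18,0],
  [0.055,0,0,0,0,-7.18,0],
  [0.055,0,0,0,0,-7.18,0],
  [0.055,0,0,0,0,-7.18,0],
  [0.055,0,0,0,0,-7.18,0],
  [0.055,0,0,0,0,-7.18,0],
  [0.055,0,0,0,0,-7.18,0],
  [0.055,-0.0108,0.0282,0,0,0,0],
  [0.055,-0.0108,0.0282,0,0,0,0],
  [0.055,-0.0108,0.0282,0,0,0,0],
  [0.055,-0.0108,0.0282,0,0,0,0],
  [0.055,0,0,0,0,0,0],
])

```text
clock: 13.15
eef_pos: [488.9, -52.6, 209.5]
ee_rot: [0.998, -0.066, -0.003, 0.0]
wrist_force: [0.7, -0.1, 0.3]
opening: 54.7
grasp_force: 0.0
```

```bash
python3 - <<'E'
from h import *
delta([488.8,-51.1,63],Rdes(0))
c=cam('wrist');W=pts(c);D=(W-B)@B3
m=(D[...,2]>71)&(D[...,2]<79)&(np.hypot(D[...,0]+44,D[...,1]+97)<25)
print(m.sum(),W[m].mean(0).round(1),cv2.minAreaRect(W[m][:,:2].astype(np.float32)))
E
```

```text
t 13.15 tcp [488.9 -52.6 209.5] F [ 0.7 -0.1  0.3] open 54.7 grip 0.0 q [-0.16 -0.28  1.85 -0.    1.58  1.54]
tool shift mm [  0.4  -1.6 146.5]
rotvec deg [ 0.05  0.3  -0.34] shift in desired axes [ -0.3  -1.5 146.5]
1022 [489.9 -53.8  95.2] ((489.47332763671875, -53.73358154296875), (23.182044982910156, 24.27225685119629), 82.62569427490234)
```

>>> jog_arm([
  [0.055,0,0,0.025,0,0,0],
  [0.055,0,0,0.03,0,0,0],
  [0.055,0,0,0.03,0,0,0],
  [0.055,0,0,0.025,0,0,0],
  [0.055,0,0,0.02,0,0,0],
  [0.055,0,0,0.016,0,0,0],
  [0.055,0,0,0,0,0,0],
  [0.03,0,0,0,0,0,0],
  [0.03,0,0,0,0,0,0],
  [0.03,0,0,0,0,0,0],
])

```text
clock: 14.45
eef_pos: [488.9, -51.2, 65.2]
ee_rot: [0.998, -0.065, -0.001, 0.0]
wrist_force: [0.5, -1.6, -0.1]
opening: 30.0
grasp_force: 0.0
```

>>> jog_arm([
  [0.03,0,0.003,0,0,0,0],
  [0.03,0,0.003,0,0,0,0],
  [0.03,0,0.003,0,0,0,0],
])

```text
clock: 14.82
eef_pos: [487.6, -60.1, 64.8]
ee_rot: [0.998, -0.065, -0.002, 0.0]
wrist_force: [0.2, 3.9, 3.4]
opening: 30.4
grasp_force: 2.4
```

>>> jog_arm([
  [0.03,0,0.003,0,0,0,0],
  [0.03,0,0.003,0,0,0,0],
  [0.03,0,0.003,0,0,0,0],
])

```text
clock: 15.2
eef_pos: [486.4, -69.2, 64.6]
ee_rot: [0.998, -0.064, -0.002, 0.0]
wrist_force: [0.4, 2.5, -0.1]
opening: 30.0
grasp_force: 1.2
```

The draw takes only about 2.5 N, so the bar slides freely. I continue.

>>> jog_arm([
  [0.03,0,0.006,0,0,0,0],
  [0.03,0,0.008,0,0,0,0],
  [0.03,0,0.008,0,0,0,0],
  [0.03,0,0.008,0,0,0,0],
  [0.03,0,0.008,0,0,0,0],
  [0.03,0,0.008,0,0,0,0],
  [0.03,0,0.008,0,0,0,0],
  [0.03,0,0.008,0,0,0,0],
  [0.03,0,0.008,0,0,0,0],
  [0.03,0,0.008,0,0,0,0],
  [0.03,0,0.008,0,0,0,0],
  [0.03,0,0.008,0,0,0,0],
  [0.03,0,0.005,0,0,0,0],
  [0.03,0,0.003,0,0,0,0],
  [0.03,0,0,0,0,0,0],
  [0.03,0,-0.0025,0,0,0,0],
  [0.045,0,0,0,0,0,0],
  [0.045,0,0,0,0,0,0],
])

```text
clock: 17.45
eef_pos: [473.5, -167.6, 64.7]
ee_rot: [0.998, -0.064, -0.002, 0.0]
wrist_force: [0.0, -0.4, -1.1]
opening: 45.1
grasp_force: 0.0
```

>>> jog_arm([
  [0.045,0,0,-0.015,0,0,0],
  [0.045,0,0,-0.03,0,0,0],
  [0.045,0,0,-0.03,0,0,0],
  [0.045,0,0,-0.03,0,0,0],
  [0.045,0,0,-0.03,0,0,0],
  [0.045,-0.03,0,-0.02,0,0,0],
  [0.045,-0.04,0.03,0,0,0,0],
  [0.045,-0.04,0.04,0,0,0,0],
  [0.045,0,0.04,0,0,0,0],
  [0.045,0,0.04,0,0,0,0],
  [0.045,0,0.04,0,0,0,0],
  [0.045,0,0,0,0,0,0],
])

```text
clock: 18.95
eef_pos: [340.0, -343.6, 220.9]
ee_rot: [0.998, -0.066, -0.002, 0.0]
wrist_force: [-0.0, 0.5, 0.9]
opening: 44.9
grasp_force: 0.0
```

```bash
python3 - <<'E'
from h import *
import pickle
delta(None)
b=cam('top'); W=pts(b); D=(W-B)@B3
for n,(lo,hi,xl,xh,yl,yh) in dict(grip=(70,80,-80,0,-260,-60),bar=(27,33,-70,0,-260,-60),knob=(120,130,60,130,-60,60),fence=(37,44,-90,-50,-60,60),roller=(39,44,-46,30,-40,60),lever=(62,68,-20,90,-40,40)).items():
    m=(D[...,2]>lo)&(D[...,2]<hi)&(D[...,0]>xl)&(D[...,0]<xh)&(D[...,1]>yl)&(D[...,1]<yh)
    if m.sum()>5: print(n,m.sum(),D[m].mean(0).round(1),D[m].min(0).round(1),D[m].max(0).round(1),cv2.minAreaRect(D[m][:,:2].astype(np.float32)))
cv2.imwrite('pics/t3.png',cv2.resize(b['color'][115:250,160:380],None,fx=3,fy=3,interpolation=2))
E
```

```text
t 18.95 tcp [ 340.  -343.6  220.9] F [-0.   0.5  0.9] open 44.9 grip 0.0 q [-0.84 -0.31  1.85 -0.    1.6   0.86]
grip 70 [ -44.9 -212.    74.6] [ -56.7 -223.9   70.4] [ -32.9 -200.    79.9] ((-45.106651306152344, -212.16363525390625), (23.490455627441406, 23.71625328063965), 87.19666290283203)
bar 295 [ -44.5 -131.7   29.8] [ -56.7 -206.7   27. ] [-32.3 -64.1  33. ] ((-44.353355407714844, -135.38430786132812), (24.27909278869629, 142.57542419433594), 0.198033407330513)
knob 14 [ 90.7  17.1 124.3] [ 87.5   9.8 120.7] [ 93.1  24.9 129.1] ((90.13134002685547, 17.302566528320312), (5.321038246154785, 15.220556259155273), 2.074652671813965)
fence 217 [-68.7   4.6  40.1] [-81.5 -40.9  37.1] [-56.   48.6  44. ] ((-68.770263671875, 3.8472213745117188), (89.52590942382812, 25.352331161499023), 89.81110382080078)
roller 114 [-5.9 14.8 41.6] [-30.7 -18.4  39. ] [24.2 38.5 44. ] ((-2.8412437438964844, 10.042823791503906), (54.85525131225586, 54.273433685302734), 8.028306007385254)
lever 170 [34.9  5.6 65. ] [-13.1 -14.5  62. ] [88.9 22.7 67.9] ((38.30306625366211, 4.766571998596191), (102.52090454101562, 26.672298431396484), 8.034581184387207)
```

View pics/t3.png

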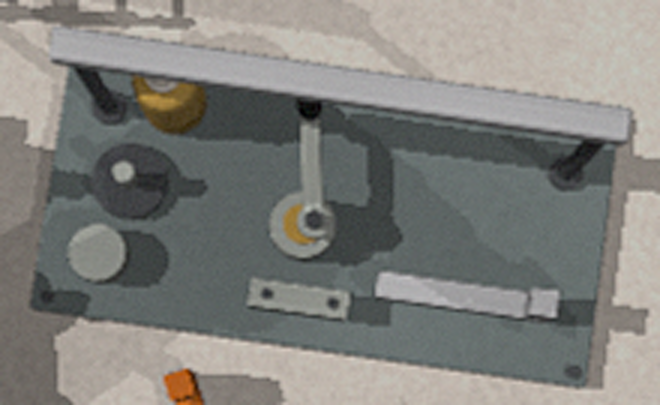

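The bar lies flat about 148 mm past the middle of the fence. The lever stands at 8.0°, which gives roller x of about 54.7 to 55.3 mm, inside the window. The flacon is standing at its original place (175,105 in the crop), and the arm is clear of everything.

```bash
python3 -c "
from plant import job
print(job.hand_in())"
```

```text
the job is handed in; nothing more can be done
None
```

The job is handed in: by my camera measurements the gap is about 25 mm, the bar slid free at about 2.5 N and lies about 148 mm past the middle of the fence, and the flacon is undisturbed; no verdict came back.

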